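# Clamp a bisque vase gently in the studio vise

### The arm

A 6-joint arm with a two-finger parallel gripper is mounted at the origin on the work surface. World frame = base frame: x ahead of the robot, y to its left, z up, the work surface at z = 0. Lengths are in m, angles in rad, forces in N, time in s.
With the tool pointing down it reaches from about 0.35 to 0.875 m from the base axis. Payload 15.5 kg.
Tool frame: the origin (TCP) lies between the finger pads; the fingertips stand 17 mm ahead of it and the grasp point (between the pads) lies 2 mm behind it; z points along the fingers, y is the line along which they close (so a half turn about z gives the same grasp; the last joint's range is limited). The gripper opens to 85 mm and grips with 20 to 120 N. Pads are 22 mm wide; open, the fingers measure 114 mm over their backs; the gripper's body (76 mm by 85 mm) begins 54 mm behind the grasp point. The pads swing forward as they close: fully open they stand 13 mm farther back than shut.
Start: joints at [1.006, 0.494, 1.345, -0, 1.302, -0.096], TCP at [0.283, 0.557, 0.248] pointing down, gripper open.
Joint ranges: [-2.91, 2.91], [-0.82, 2.16], [0.22, 2.67], [-1.22, 4.37], [0.12, 2.79], [-3.08, 3.08]. Speed limits (rad/s): [1.89, 1.89, 2.57, 3.01, 3.01, 3.01].

### API

Orientations are given as a unit quaternion [x, y, z, w].
In Python, from plant import ctrl gives the robot as it stands. The module is installed in compiled form; this text tells all that it offers.
- The arm moves only by the tool send_rows, never from a script. Its argument "deltas" is a list of rows, each a list of 5 numbers: the shift along the tool's x, y, z scaled (see below), then the turn about the tool's z scaled (see below), then the gripper command: -1 is shut, 1 is fully open, values between are in proportion. A call has 1 to 5 rows; each row is the pose to reach, as a shift and turn from the pose commanded when the call began, along the tool's axes at that moment; what a row does not reach only later rows make up. The controller multiplies each number of a shift by 0.15 m and each number of a turn by 45 degrees. A row lasts 1/8 s, in which the tool goes at most 62.5 mm and 10.7 degrees, less where a joint would pass 70% of its speed; a pose out of reach is approached as far as the arm can. A call with a number of a shift or a turn outside -1 to 1 is refused whole. A call with a gripper value outside its range is refused whole. The fingers move at their own pace and stop on an object; "newtons" is the grip in N (left out, the last holds). Time passes only in rows, so rows that repeat a pose let the fingers close. It gives the time, the measured TCP pose, the force, the opening and the grip force at its end, in the units of the state.
- ctrl.observe(): the state, without advancing time (a new reading comes with each control period).
- ctrl.get_image(name): name is "side" or "top" or "wrist"; returns a dict with "img" (384x512x3 uint8, blue, green, red), "fov_y" (degrees; the focal length in pixels is half the picture's height over the tangent of half this angle, whatever the lens; pixels are square), "cx", "cy" (the principal point, pixels), "k1" (the pictures are not rectified: a ray, as slopes to the right and down, at radius r is drawn at 1 + k1 r^2 times it, then the intrinsics apply), "camera_from_world" (4x4, takes a point from world to camera coordinates). Camera axes: x right, y down, z forward; pixel columns grow to the right and rows downward; lengths in m; the calibration is good to about 2 mm. A picture is of the moment at which its call begins. There is no depth.
- ctrl.sign_off(): hands the job in; it is judged then, once.
The state is a dict: "time_s": time; "joints": joint angles; "joint_velocities": joint speeds; "joint_efforts": joint torques, N m; "eef_pos": TCP position; "eef_rot": TCP orientation; "ft_force": force on the tool from outside, world axes, zero at the start; "moment": the same for the moment, N m; "gripper_width": finger opening in m; "grasp_force": force on a finger pad.
Only numpy, scipy, OpenCV 4.12 (cv2) and the standard library are available. Lean on these libraries where they do the work, as an engineer would, in place of code of your own. Each camera call takes 0.05 s, during which the arm holds its last target. There are 200 camera calls.

### The job

Take the flat rectangular bisque vase out of the ware rack and stand it upright on the floor of the small vise, its broad faces toward the cork-faced jaws, then turn the T-handle clockwise until rising resistance shows that the vase is lightly but securely clamped, and let go. The vase is brittle: handle it with a light grip, never drop or tip it over, and do not overtighten the vise. The rack's dividers and the vise's jaws leave room for fingers on different sides of the vase, so set it down on the way, for instance on the low wooden board, and take it the other way round; leave everything else where it stands.

Things in the scene. Friction and masses are not known exactly. Their poses are not given: they have to be found in the camera images.
- vase_mid (a point): Centre (half-way up) of the loose vase: closed upright block of pale unglazed clay, a small dark hole in its top, 40 mm thick (x), 58 wide (y), 92 tall (z up), 0.2-0.35 kg. It stands in one of the rack's bays, broad faces to the rack's open front and back. Cracks if squeezed over 60 N per finger (bump of closing included) or knocked or pressed over 60 N; a grip of 25-40 N carries it.
- rack: Fixed plywood ware rack; origin at the centre of its underside. Floor 84 mm (x) by 260 mm (y), 10 mm thick, with 7 mm lips at front and back. Four dividers 8 mm thick, 50 mm deep (x), with tops 106 mm above the bench, form three bays 74 mm wide centred at y = -82, 0 and 82 mm. They are open to front (-x), back (+x) and above; only some 8 mm is free beside the vase's narrow faces.
- board: Fixed low wooden board, empty, 120 x 120 mm, top 12 mm above the bench; origin at the centre of its underside. A handy place to set the vase down.
- vise: Fixed grey bench vise, 220 mm long (its x) and 90 mm wide (its y); origin at the centre of its underside. Its base is 20 mm thick, and its top is the floor between the jaws. Both jaws are 50 mm wide in y and rise 96 mm above that floor, higher than the vase: between them only its narrow faces, at the open +y and -y sides, can be reached. The fixed jaw's face is at x = +75 mm.
- vise_seat (a point): Point on the vise's floor where the centre of the vase's underside ends when clamped: vise x = +55 mm, y = 0, 20 mm above the bench; its axes are those of the vise. Put the vase's 40 mm thickness along x, roughly midway between the two jaw faces, its width along y.
- vise_pad: Cork-faced sprung pad, 6 mm thick, 50 mm wide, 94 mm tall, standing 14 mm before the moving jaw; origin at mid thickness, at its lower edge, 3 mm behind its face. It moves towards +x of the vise as the screw turns clockwise, 8 mm per rad; at screw 0 its face is 56 mm from the fixed jaw's. Against the vase its spring yields 2.5 N per mm, that is 20 N per rad of the screw.
- tbar (a point): Centre of the steel T-handle's bar, on the upright screw's axis, 130 mm from vise_seat towards -x of the vise, 152 mm above the bench. The bar is 12 mm thick, 14 mm high and 102 mm long over its round ends, along the x of this point; its z is up. Take it from above across the bar, over the axis.
- vise_screw (a joint): Turn of the T-handle in rad: 0 open, with the bar along the vise's x, growing clockwise seen from above, stop at 3.7. Starts between 0 and 0.6; friction (0.28 N m) holds it. The vase is pinched between both jaws from 2.0 rad; from there the torque felt while turning rises by 0.16 N m per rad. Well clamped: 5 to 30 N, best about 15 N at 2.7 to 2.8 rad; the vase cracks above 32 N.
- tumbler: Bystander: round bisque tumbler, 58 mm across, 80 mm tall, in one bay of the rack; origin at the centre of its underside.
- bottle_vase: Bystander: round bisque bottle with a narrow neck, 54 mm across, 88 mm tall, in one bay of the rack; origin at the centre of its underside.
- tube: Bystander: upright cardboard tube, 60 mm across, 150 mm tall; origin at the centre of its underside.
- glaze_a: Bystander: glaze bottle, 52 mm across, 130 mm tall; origin at the centre of its underside.
- glaze_b: Bystander: small jar, 48 mm across, 85 mm tall; origin at the centre of its underside.
- brush: Bystander: brush about 170 mm long lying on the bench along its own x; origin on its underside.
- bowl: Bystander: bisque bowl, 84 mm across, 40 mm tall; origin at the centre of its underside.
Not all that is in view belongs to the job. Leave any blue look-alike of the part that bears vase_mid alone.

How it is judged:
At the end, for the whole second after the job is handed in: The vase stands upright (within 0.08 rad) on the vise's floor (centre 40 to 54 mm above it), centred within 12 mm of vise_seat and square to the jaws within 0.1 rad, released and at rest, pinched by the jaw pad with 5 to 32 N (horizontal distance between vase_mid and vise_seat below 0.012 m and z of vase_mid in the frame of vise_seat between 0.04 and 0.054 m and angle between vase_mid's own z axis and vertical below 0.08 rad and angle between the x axis of vase_mid and the x axis of vise_seat, either way round below 0.1 rad and contact force between vise_pad and vase between 5 and 32 N and contact force between the fingers and vase below 0.5 N and linear speed of vase below 0.02 m/s); the robot touches nothing.
It fails at once if the fingers squeeze the vase too hard (over 120 N summed over both fingers, 60 N each) (contact force between the fingers and vase above 120 N).
It fails at once if the vase is knocked or pressed hard against the rack or the board (over 60 N), against the vise (over 80 N summed over its faces), or dropped (over 180 N summed over all that touches it) (contact force between vase and rack above 60 N or contact force between vase and board above 60 N or contact force between vase and vise above 80 N or contact force between vase and anything else above 180 N).
It fails at once if the vise crushes the vase (over 32 N) (contact force between vise_pad and vase above 32 N).
It fails at once if the vase is tipped by more than 0.9 rad (angle between vase_mid's own z axis and vertical above 0.9 rad).
It fails at once if a bystander is displaced by more than 40 mm or knocked over (tilted over 0.6 rad) (distance of any of tumbler, bottle_vase, tube, glaze_a, glaze_b, brush, bowl from where it was at the start of the episode above 0.04 m or angle between any of tumbler, bottle_vase, tube, glaze_a, glaze_b, bowl's own z axis and vertical above 0.6 rad).
It also fails if it takes over 72 s, if anything falls off the work surface, if the arm or the gripper's body presses on something with over 40 N, if the wrist force passes 120 N, or if a joint passes its speed limit or range.

## Working session

There is one attempt and no reset: what is moved stays moved. The work goes in short steps, Python scripts to look and compute and a tool call to move; the robot and the scene stay as the last step left them, time stands still between calls to the robot, and variables do not carry over. Pictures are saved under pics/ and viewed, at most 10 in all, crops included, and the job is handed in when it is done.

Besides the shell and the picture viewer there is one more tool, called after "Emit:" by a JSON object that holds its "method" and its "body", one argument or row to a line. send_rows: Moves the arm, as the interface text tells. Its arguments: {"type":"object","properties":{"deltas":{"type":"array"},"newtons":{"type":"number"}},"required":["deltas"]}

```bash
mkdir -p pics; cat > h.py <<'E'
import numpy as np, cv2
from plant import ctrl
def get(n):
    d=ctrl.get_image(n); d['f']=192/np.tan(np.radians(d['fov_y'])/2); return d
def save(d,fn): cv2.imwrite('pics/'+fn,d['img'])
def ray(d,uv):
    K=np.array([[d['f'],0,d['cx']],[0,d['f'],d['cy']],[0,0,1.]])
    p=cv2.undistortPoints(np.array(uv,float).reshape(-1,1,2),K,np.array([d['k1'],0,0,0.])).reshape(-1,2)
    T=np.array(d['camera_from_world']);R=T[:3,:3];o=-R.T@T[:3,3]
    return o,np.c_[p,np.ones(len(p))]@R
def onz(d,uv,z):
    o,r=ray(d,uv); z=np.broadcast_to(z,len(r)); return o+r*((z-o[2])/r[:,2])[:,None]
def proj(d,P):
    T=np.array(d['camera_from_world']);c=np.atleast_2d(P)@T[:3,:3].T+T[:3,3];s=c[:,:2]/c[:,2:]
    s=s*(1+d['k1']*(s**2).sum(1,keepdims=True)); return s*d['f']+[d['cx'],d['cy']]
E
python3 - <<'E'
from h import *
for n in ('top','side'):
    d=get(n); save(d,n+'0.png'); print(n,d['fov_y'],d['k1'],np.round(d['camera_from_world'],3).tolist())
print(ctrl.observe())
E
```

```text
top 57.36874873433691 -0.06164400360808725 [[0.008, -1.0, 0.011, 0.05], [-0.986, -0.01, -0.168, 0.553], [0.168, -0.009, -0.986, 1.164], [0.0, 0.0, 0.0, 1.0]]
side 45.75563105089657 -0.0873685791100871 [[0.817, -0.577, 0.013, -0.416], [-0.444, -0.642, -0.625, 0.336], [0.369, 0.505, -0.78, 1.049], [0.0, 0.0, 0.0, 1.0]]
{'time_s': 0.1, 'joints': array([ 1.00550093e+00,  4.94143652e-01,  1.34605500e+00, -2.93728626e-05,
        1.30252076e+00, -9.54987196e-02]), 'joint_velocities': array([ 1.56617233e-03,  5.20424664e-04, -3.40038874e-03, -6.85280124e-05,
        4.88584858e-04, -1.72977831e-03]), 'joint_efforts': array([ 2.78942818e-03, -8.83579946e+01, -3.84560180e+01, -4.72355168e-04,
        5.38150969e-03, -2.80706772e-04]), 'eef_pos': array([0.28278058, 0.55702602, 0.24775062]), 'eef_rot': array([ 2.32740288e-01,  9.72538760e-01, -5.37500670e-04, -1.69377352e-04]), 'ft_force': array([0.41586556, 0.22434751, 0.03820811]), 'moment': array([-0.03425839, -0.01573779, -0.050034  ]), 'grasp_force': 0.0, 'gripper_width': 0.08560192815921758}
```

View pics/top0.png

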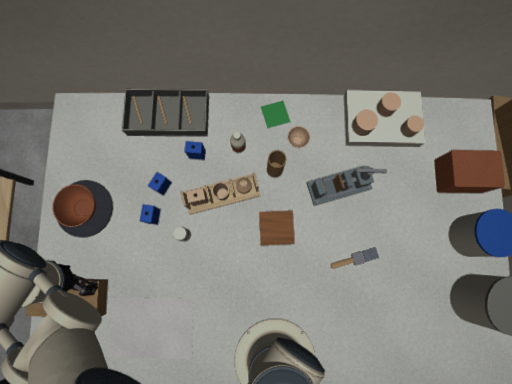

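View pics/side0.png

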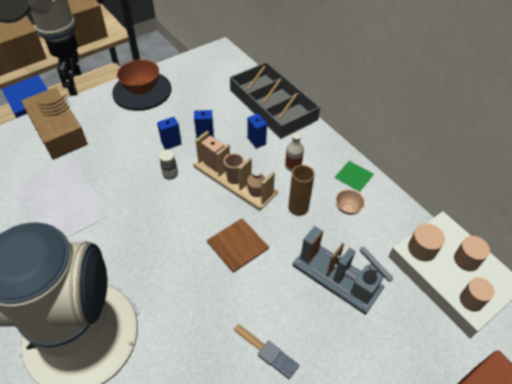

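The vase stands in the rack's left (+y) bay, around (197,197) in the top view. The board is at (277,228), the vise at (340,184) with its fixed jaw on the left, and the T-bar near (373,170).

```bash
python3 - <<'E'
from h import *
t=cv2.imread('pics/top0.png');s=cv2.imread('pics/side0.png')
a=cv2.resize(t[165:220,175:300],None,fx=5,fy=5,interpolation=3)[:, :400]
b=cv2.resize(t[155:210,300:390],None,fx=5,fy=5,interpolation=3)[:,:400]
a=cv2.resize(t[170:220,178:264],(400,233),interpolation=3);b=cv2.resize(t[155:210,300:390],(400,244),interpolation=3)
c=cv2.resize(s[130:212,190:282],(400,357),interpolation=3);e=cv2.resize(s[225:310,290:395],(400,324),interpolation=3)
L=np.vstack([a,c]);R=np.vstack([b,e]);h=max(len(L),len(R))
pad=lambda x:np.vstack([x,np.zeros((h-len(x),400,3),np.uint8)])
cv2.imwrite('pics/crops.png',np.hstack([pad(L),pad(R)]))
E
```

```text
(no output)
```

View pics/crops.png

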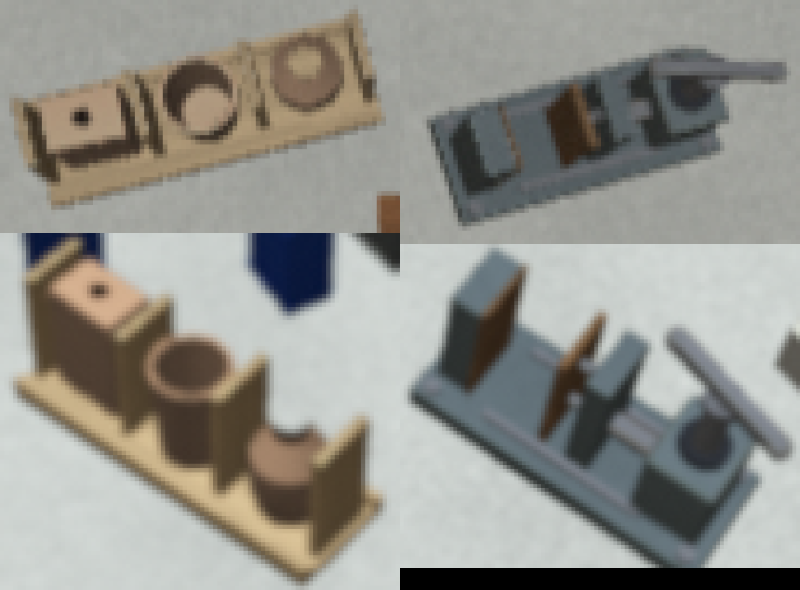

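```bash
python3 - <<'E'
from h import *
np.set_printoptions(precision=4,suppress=True)
t=get('top');s=get('side')
def m(p,sc,off): return (np.array(p,float)+.5)/sc-.5+off
A=lambda p:m(p,4.651,[178,170]);B=lambda p:m(p,4.444,[300,155]);C=lambda p:m(p,4.348,[190,130]);E=lambda p:m(p,3.81,[290,225])
print('hole',onz(t,A([[82,116]]),.102),onz(s,C([[98,58]]),.102))
r=onz(t,A([[53,205],[383,122],[13,100],[345,12]]),[.012,.012,.012,.106]);print('rack',r,np.degrees(np.arctan2(*(r[1]-r[0])[:2])))
v=onz(t,B([[30,118],[65,222],[320,145]]),.02);print('vise top',v)
w=onz(s,E([[12,146],[290,323],[355,236]]),.02);print('vise side',w)
b1=onz(t,B([[252,70],[385,73]]),.152);b2=onz(s,E([[272,91],[383,206]]),.152);print('bar',b1,b1.mean(0),b2,b2.mean(0))
for q in(v,): print('ang of vise x (from front edge)',np.degrees(np.arctan2(*(q[1]-q[2])[[1,0]])))
for d in(t,s):
    hsv=cv2.cvtColor(d['img'],cv2.COLOR_BGR2HSV)
    k=((hsv[...,0]<15)&(hsv[...,1]>90)).astype(np.uint8)
    n,l,st,ce=cv2.connectedComponentsWithStats(k)
    for i in range(1,n):
        if st[i,4]>400 : 
            P=onz(d,[ce[i]],.012); 
            if abs(P[0,0]-.4)<.2 and abs(P[0,1])<.15: print('board?',P,st[i])
            c=cv2.minAreaRect(cv2.findContours((l==i).astype(np.uint8),0,2)[0][0])
            if abs(P[0,0]-.4)<.2 and abs(P[0,1])<.15: print(onz(d,cv2.boxPoints(c),.012))
E
```

```text
hole [[0.5426 0.2669 0.102 ]] [[0.543  0.2685 0.102 ]]
rack [[0.4894 0.3022 0.012 ]
 [0.5556 0.053  0.012 ]
 [0.5698 0.3362 0.012 ]
 [0.619  0.0817 0.106 ]] 165.1251622305546
vise top [[ 0.6088 -0.1117  0.02  ]
 [ 0.525  -0.1384  0.02  ]
 [ 0.5894 -0.3459  0.02  ]]
vise side [[ 0.5246 -0.14    0.02  ]
 [ 0.5895 -0.3416  0.02  ]
 [ 0.6665 -0.322   0.02  ]]
bar [[ 0.618  -0.2541  0.152 ]
 [ 0.6171 -0.3518  0.152 ]] [ 0.6175 -0.303   0.152 ] [[ 0.6204 -0.2539  0.152 ]
 [ 0.6198 -0.3479  0.152 ]] [ 0.6201 -0.3009  0.152 ]
ang of vise x (from front edge) 107.23732798074136
board? [[ 0.4435 -0.0049  0.012 ]] [ 259  211   35   34 1098]
[[ 0.4981  0.0566  0.012 ]
 [ 0.5051 -0.0606  0.012 ]
 [ 0.3895 -0.0656  0.012 ]
 [ 0.3829  0.0499  0.012 ]]
board? [[ 0.4419 -0.0094  0.012 ]] [ 208  219   60   52 1671]
[[ 0.3829  0.0473  0.012 ]
 [ 0.5162  0.0586  0.012 ]
 [ 0.503  -0.0633  0.012 ]
 [ 0.3769 -0.0691  0.012 ]]
```

```bash
cat >> h.py <<'E'
def th(): # angle of tool y, deg, mod 360 (tool assumed down)
    from scipy.spatial.transform import Rotation as R
    y=R.from_quat(ctrl.observe()['eef_rot']).as_matrix()[:,1]; return np.degrees(np.arctan2(y[1],y[0]))
def plan(wps,start=None):
    """wps: (x,y,z,theta) -> per-call scaled deltas, split to fit the limits"""
    s=ctrl.observe(); p=np.array(s['eef_pos']) if start is None else np.array(start[:3]); a=th() if start is None else start[3]
    for w in wps:
        w=np.array(w,float); dp=w[:3]-p; da=w[3]-a
        n=int(np.ceil(max(abs(dp).max()/.145,abs(da)/44.,1e-9)))
        for i in range(n):
            t=np.radians(a); X=np.array([-np.sin(t),np.cos(t),0]);Y=np.array([np.cos(t),np.sin(t),0])
            d=dp/n; print('->',np.round(w,3),'rows',np.round([X@d/.15,Y@d/.15,-d[2]/.15,-da/n/45],3))
            a+=da/n
        p=w[:3]
E
python3 -c "
from h import *
plan([(.543,.268,.235,14.9)])
t=get('top');print(onz(t,[[277,163],[237,141],[181,233]],[.1,.1,.085]))"
```

```text
-> [ 0.543  0.268  0.235 14.9  ] rows [-1.21  -0.467  0.043  0.535]
-> [ 0.543  0.268  0.235 14.9  ] rows [-1.295  0.068  0.043  0.535]
[[ 0.65291496 -0.00232883  0.1       ]
 [ 0.72834015  0.13316597  0.1       ]
 [ 0.41698417  0.31192886  0.085     ]]
```

```bash
sed -i 's/abs(dp).max()\/.145/np.linalg.norm(dp[:2])\/.148,abs(dp[2])\/.148/' h.py; python3 -c "
from h import *
plan([(.543,.268,.235,14.9)])"
```

```text
-> [ 0.543  0.268  0.235 14.9  ] rows [-0.806 -0.311  0.029  0.357]
-> [ 0.543  0.268  0.235 14.9  ] rows [-0.861 -0.076  0.029  0.357]
-> [ 0.543  0.268  0.235 14.9  ] rows [-0.848  0.165  0.029  0.357]
```

Emit:
{"method": "send_rows", "body": {
  "deltas": [
    [-0.4,-0.155,0.015,0.18,1],
    [-0.806,-0.311,0.029,0.357,1],
    [-0.806,-0.311,0.029,0.357,1]
  ],
  "newtons": 28
}}

```text
time_s: 0.62
eef_pos: [0.3719, 0.4583, 0.2438]
eef_rot: [0.369, 0.929, -0.0, 0.0]
ft_force: [-0.7, 0.4, 0.1]
gripper_width: 0.0859
grasp_force: 0.0
```

Emit:
{"method": "send_rows", "body": {
  "deltas": [
    [-0.43,-0.038,0.015,0.18,1],
    [-0.861,-0.076,0.029,0.357,1],
    [-0.861,-0.076,0.029,0.357,1]
  ]
}}

```text
time_s: 1.0
eef_pos: [0.4583, 0.3624, 0.2394]
eef_rot: [0.495, 0.869, -0.0, 0.0]
ft_force: [-0.5, -0.1, -0.1]
gripper_width: 0.0855
grasp_force: 0.0
```

Emit:
{"method": "send_rows", "body": {
  "deltas": [
    [-0.42,0.082,0.015,0.18,1],
    [-0.848,0.165,0.029,0.357,1],
    [-0.848,0.165,0.029,0.357,1],
    [-0.848,0.165,0.029,0.357,1]
  ]
}}

```text
time_s: 1.5
eef_pos: [0.5425, 0.269, 0.2351]
eef_rot: [0.609, 0.793, -0.0, -0.0]
ft_force: [0.1, 0.3, 0.2]
gripper_width: 0.0854
grasp_force: 0.0
```

```bash
python3 -c "
from h import *
d=get('wrist');save(d,'w1.png');s=ctrl.observe();print(s['eef_pos'],th(),s['time_s'])
print(proj(d,[[.543,.2677,.102]]),np.round(d['camera_from_world'],3))"
```

```text
[0.54211757 0.2694226  0.23517543] 15.026688083808798 1.55
[[258.17574403 188.50411078]] [[ 0.966  0.258  0.001 -0.593]
 [ 0.247 -0.925  0.291  0.081]
 [ 0.076 -0.281 -0.957  0.402]
 [ 0.     0.     0.     1.   ]]
```

View pics/w1.png

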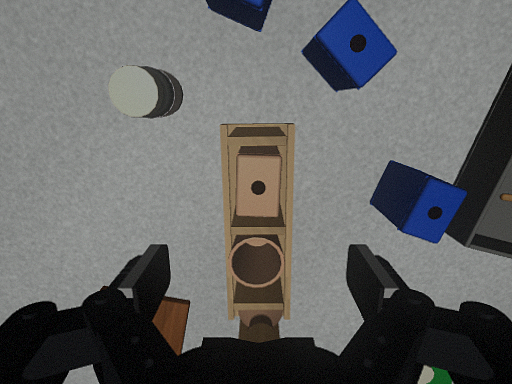

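The hole sits at (258,188), exactly where it was predicted, and the vase is square to the fingers. I'll descend and grip.

Emit:
{"method": "send_rows", "body": {
  "deltas": [
    [-0.01,0.003,0.3,0,1],
    [-0.01,0.003,0.6,0,1],
    [-0.01,0.003,0.85,0,1]
  ],
  "newtons": 28
}}

```text
time_s: 1.92
eef_pos: [0.5423, 0.2685, 0.1064]
eef_rot: [0.608, 0.794, -0.0, -0.0]
ft_force: [1.2, 0.5, 0.0]
gripper_width: 0.0854
grasp_force: 0.0
```

Emit:
{"method": "send_rows", "body": {
  "deltas": [
    [0,0,0.15,0,1],
    [0,0,0.24,0,1],
    [0,0,0.24,0,0.3],
    [0,0,0.24,0,0.1],
    [0,0,0.24,0,0]
  ]
}}

```text
time_s: 2.55
eef_pos: [0.5441, 0.2671, 0.0727]
eef_rot: [0.609, 0.793, 0.001, 0.0]
ft_force: [-0.3, -0.3, 1.0]
gripper_width: 0.0424
grasp_force: 0.4
```

Emit:
{"method": "send_rows", "body": {
  "deltas": [
    [0,0,0,0,-0.1],
    [0,0,0,0,-0.2],
    [0,0,0,0,-0.3]
  ]
}}

```text
time_s: 2.92
eef_pos: [0.5441, 0.267, 0.0726]
eef_rot: [0.61, 0.793, 0.001, 0.0]
ft_force: [-2.0, 0.2, 7.2]
gripper_width: 0.0395
grasp_force: 28.1
```

Emit:
{"method": "send_rows", "body": {
  "deltas": [
    [0,0,-0.1,0,-0.5],
    [0,0,-0.4,0,-0.5],
    [0,0,-0.7,0,-0.5],
    [0,0,-0.87,0,-0.5],
    [0,0,-0.87,0,-0.5]
  ],
  "newtons": 30
}}

```text
time_s: 3.55
eef_pos: [0.5448, 0.2672, 0.2049]
eef_rot: [0.61, 0.793, 0.002, 0.001]
ft_force: [-0.5, 0.8, -3.4]
gripper_width: 0.0397
grasp_force: 31.5
```

```bash
python3 -c "
from h import *
s=ctrl.observe();print(s['eef_pos'],th(),s['grasp_force'],s['gripper_width'],s['ft_force'])
plan([(.443,-.004,.2,14.9)])"
```

```text
[0.54475302 0.26718581 0.20490806] 14.885877459035845 31.48689866065979 0.039685106147880775 [-0.53251413  0.77655701 -3.44625374]
-> [ 4.43e-01 -4.00e-03  2.00e-01  1.49e+01] rows [-0.786 -0.56   0.016 -0.   ]
-> [ 4.43e-01 -4.00e-03  2.00e-01  1.49e+01] rows [-0.786 -0.56   0.016 -0.   ]
```

Emit:
{"method": "send_rows", "body": {
  "deltas": [
    [-0.12,-0.08,0.0,0,-0.5],
    [-0.35,-0.25,0.0,0,-0.5],
    [-0.6,-0.43,0,0,-0.5],
    [-0.786,-0.56,0.016,0,-0.5]
  ]
}}

```text
time_s: 4.05
eef_pos: [0.4914, 0.1298, 0.199]
eef_rot: [0.61, 0.793, -0.001, -0.001]
ft_force: [1.2, -0.7, -3.1]
gripper_width: 0.0398
grasp_force: 31.4
```

Emit:
{"method": "send_rows", "body": {
  "deltas": [
    [-0.25,-0.18,0.0,0,-0.5],
    [-0.5,-0.36,0.1,0,-0.5],
    [-0.7,-0.5,0.25,0,-0.5],
    [-0.786,-0.56,0.4,0,-0.5],
    [-0.786,-0.56,0.5,0,-0.5]
  ]
}}

```text
time_s: 4.68
eef_pos: [0.4406, -0.0051, 0.1234]
eef_rot: [0.61, 0.792, -0.001, -0.001]
ft_force: [0.4, -0.6, -3.1]
gripper_width: 0.0399
grasp_force: 31.3
```

```bash
python3 -c "
from h import *
s=ctrl.observe();print(s['eef_pos'],th(),s['grasp_force'],s['gripper_width'],s['ft_force'])
plan([(.443,-.004,.0765,14.9)])"
```

```text
[ 0.44062641 -0.00512825  0.12338226] 14.785793652151048 31.296783685684204 0.039930256322351754 [ 0.43287905 -0.5543973  -3.10906347]
-> [ 4.43e-01 -4.00e-03  7.60e-02  1.49e+01] rows [ 0.003  0.017  0.313 -0.003]
```

Emit:
{"method": "send_rows", "body": {
  "deltas": [
    [0,0,0.12,0,-0.5],
    [0,0,0.22,0,-0.5],
    [0,0,0.29,0,-0.5],
    [0,0,0.305,0,-0.5],
    [0,0,0.312,0,-0.5]
  ]
}}

```text
time_s: 5.3
eef_pos: [0.442, -0.0042, 0.0781]
eef_rot: [0.61, 0.793, 0.0, 0.0]
ft_force: [0.7, 0.1, -2.7]
gripper_width: 0.0398
grasp_force: 31.3
```

Emit:
{"method": "send_rows", "body": {
  "deltas": [
    [0,0,0.005,0,-0.5],
    [0,0,0.01,0,-0.5],
    [0,0,0.01,0,-0.5]
  ]
}}

```text
time_s: 5.68
eef_pos: [0.4421, -0.0041, 0.0767]
eef_rot: [0.609, 0.793, 0.0, 0.0]
ft_force: [-0.1, 0.0, -3.4]
gripper_width: 0.04
grasp_force: 31.3
```

Not touching yet, so I'll go down slowly another 1–2 mm.

Emit:
{"method": "send_rows", "body": {
  "deltas": [
    [0,0,0.004,0,-0.5],
    [0,0,0.008,0,-0.5],
    [0,0,0.008,0,-0.5]
  ]
}}

```text
time_s: 6.05
eef_pos: [0.442, -0.0042, 0.0753]
eef_rot: [0.61, 0.793, -0.0, -0.0]
ft_force: [0.3, 0.1, -3.0]
gripper_width: 0.0401
grasp_force: 31.3
```

Emit:
{"method": "send_rows", "body": {
  "deltas": [
    [0,0,0.003,0,-0.5],
    [0,0,0.005,0,-0.5],
    [0,0,0.005,0,-0.5]
  ]
}}

```text
time_s: 6.42
eef_pos: [0.442, -0.0042, 0.0747]
eef_rot: [0.61, 0.793, 0.0, 0.0]
ft_force: [-1.6, 0.0, 1.1]
gripper_width: 0.0404
grasp_force: 31.7
```

Emit:
{"method": "send_rows", "body": {
  "deltas": [
    [0,0,0,0,0.2],
    [0,0,0,0,0.6],
    [0,0,0,0,1],
    [0,0,-0.2,0,1],
    [0,0,-0.45,0,1]
  ]
}}

```text
time_s: 7.05
eef_pos: [0.4415, -0.0041, 0.1424]
eef_rot: [0.61, 0.793, -0.0, -0.001]
ft_force: [0.4, 0.0, -0.7]
gripper_width: 0.0856
grasp_force: 0.0
```

Emit:
{"method": "send_rows", "body": {
  "deltas": [
    [0,0,0,-0.23,1],
    [0,0,0,-0.46,1],
    [0,0,0,-0.7,1],
    [0,0,0,-0.9,1],
    [0,0,0,-1,1]
  ]
}}

```text
time_s: 7.68
eef_pos: [0.442, -0.0042, 0.1421]
eef_rot: [0.258, 0.966, -0.0, -0.0]
ft_force: [0.5, -0.3, 0.1]
gripper_width: 0.0849
grasp_force: 0.0
```

Emit:
{"method": "send_rows", "body": {
  "deltas": [
    [0,0,0,-0.23,1],
    [0,0,0,-0.46,1],
    [0,0,0,-0.7,1],
    [0,0,0,-0.9,1],
    [0,0,0,-1,1]
  ]
}}

```text
time_s: 8.3
eef_pos: [0.442, -0.0042, 0.1421]
eef_rot: [-0.131, 0.991, 0.0, 0.0]
ft_force: [0.7, -0.7, 0.2]
gripper_width: 0.0853
grasp_force: 0.0
```

```bash
python3 -c "
from h import *
s=ctrl.observe();print(s['eef_pos'],th(),s['joints'])
d=get('wrist');save(d,'w2.png')
plan([(.442,-.0042,.074,104.9)])"
```

```text
[ 0.4420034  -0.00415844  0.14208355] 105.11115818446993 [-1.44658252e-01  4.00642644e-01  1.90768523e+00  7.06401376e-06
  8.33248164e-01 -1.97919879e+00]
-> [ 4.420e-01 -4.000e-03  7.400e-02  1.049e+02] rows [-0.    -0.     0.454  0.009]
```

View pics/w2.png

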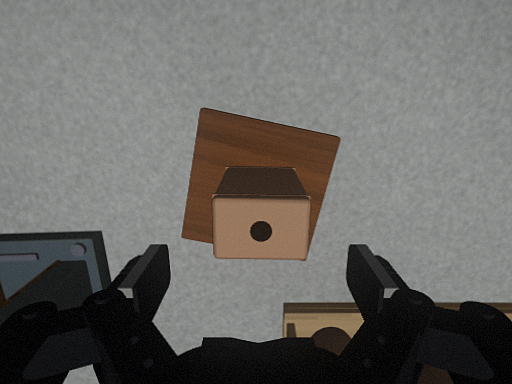

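The vase stands upright on the board, its hole at (261,231), midway between the fingers and square to them. I'll regrip it on the narrow faces.

Emit:
{"method": "send_rows", "body": {
  "deltas": [
    [0,0,0.2,0,1],
    [0,0,0.4,0,1],
    [0,0,0.454,0,1],
    [0,0,0.454,0,0.6],
    [0,0,0.454,0,0.45]
  ],
  "newtons": 28
}}

```text
time_s: 8.98
eef_pos: [0.4425, -0.0042, 0.0748]
eef_rot: [-0.129, 0.992, -0.0, 0.001]
ft_force: [-0.1, 0.1, -0.5]
gripper_width: 0.0621
grasp_force: 0.2
```

Emit:
{"method": "send_rows", "body": {
  "deltas": [
    [0,0,0,0,0.35],
    [0,0,0,0,0.25],
    [0,0,0,0,0.1],
    [0,0,0,0,0]
  ]
}}

```text
time_s: 9.48
eef_pos: [0.4424, -0.0041, 0.0749]
eef_rot: [-0.129, 0.992, -0.0, 0.001]
ft_force: [-0.7, 1.8, 9.4]
gripper_width: 0.0579
grasp_force: 28.3
```

Emit:
{"method": "send_rows", "body": {
  "deltas": [
    [0,0,-0.1,0,-0.2],
    [0,0,-0.35,0,-0.2],
    [0,0,-0.65,0,-0.2],
    [0,0,-0.9,0,-0.2],
    [0,0,-0.93,0,-0.2]
  ],
  "newtons": 30
}}

```text
time_s: 10.1
eef_pos: [0.4431, -0.0043, 0.216]
eef_rot: [-0.13, 0.992, -0.001, 0.002]
ft_force: [-0.7, 0.7, -3.6]
gripper_width: 0.0579
grasp_force: 34.6
```

```bash
python3 -c "
from h import *
s=ctrl.observe();print(s['eef_pos'],th(),s['joints'],s['grasp_force'])
plan([(.45,-.178,.213,62),(.582,-.178,.213,17.2)])"
```

```text
[ 0.44307338 -0.00428749  0.21603819] 104.88725728096857 [-1.44557755e-01  2.80294529e-01  1.81948491e+00 -5.80882726e-05
  1.03675481e+00 -1.97516101e+00] 34.633103013038635
-> [ 0.45  -0.178  0.213 62.   ] rows [ 0.126 -0.566  0.01   0.477]
-> [ 0.45  -0.178  0.213 62.   ] rows [-0.089 -0.573  0.01   0.477]
-> [ 0.582 -0.178  0.213 17.2  ] rows [-0.388  0.207 -0.     0.498]
-> [ 0.582 -0.178  0.213 17.2  ] rows [-0.28   0.339 -0.     0.498]
```

Emit:
{"method": "send_rows", "body": {
  "deltas": [
    [0.03,-0.1,0.0,0.1,-0.2],
    [0.08,-0.34,0.0,0.3,-0.2],
    [0.126,-0.566,0.01,0.477,-0.2]
  ]
}}

```text
time_s: 10.48
eef_pos: [0.4451, -0.0918, 0.2113]
eef_rot: [0.06, 0.998, 0.0, -0.0]
ft_force: [1.1, 0.6, -3.0]
gripper_width: 0.0579
grasp_force: 34.5
```

Emit:
{"method": "send_rows", "body": {
  "deltas": [
    [-0.03,-0.2,0.0,0.15,-0.2],
    [-0.07,-0.42,0.0,0.32,-0.2],
    [-0.089,-0.573,0.01,0.477,-0.2]
  ]
}}

```text
time_s: 10.85
eef_pos: [0.4486, -0.1792, 0.2096]
eef_rot: [0.245, 0.97, 0.0, -0.0]
ft_force: [0.2, -0.1, -2.3]
gripper_width: 0.0577
grasp_force: 34.5
```

```bash
python3 -c "
from h import *
s=ctrl.observe();print(s['eef_pos'],th(),s['grasp_force'])
d=get('wrist');save(d,'w3.png');np.save('w3T.npy',d['camera_from_world']);print(d['f'],d['cx'],d['cy'],d['k1'])
plan([(.582,-.178,.213,17.2)])"
```

```text
[ 0.4485975  -0.17916483  0.20962833] 61.672578932585765 34.4612717628479
301.6032435953696 257.806333648872 191.62240359116822 0.02355877236917707
-> [ 0.582 -0.178  0.213 17.2  ] rows [-0.384  0.222 -0.012  0.49 ]
-> [ 0.582 -0.178  0.213 17.2  ] rows [-0.273  0.35  -0.012  0.49 ]
```

View pics/w3.png

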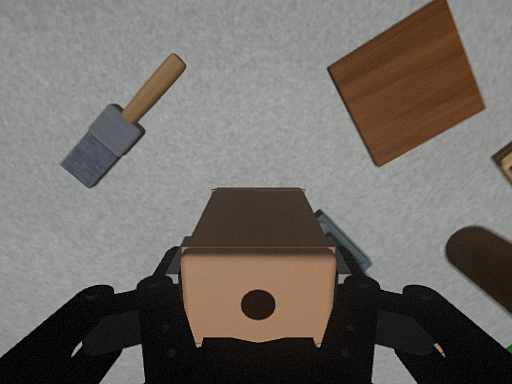

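```bash
python3 - <<'E'
from h import *
np.set_printoptions(precision=1,suppress=True)
t=get('top');s=get('side')
a=np.radians(107.2);X=np.array([np.cos(a),np.sin(a)]);Y=np.array([-X[1],X[0]])
O=np.array([.582,-.178])-.055*X
P=lambda x,y,z:np.r_[O+x*X+y*Y,z]
pts={'fixjaw face top':[P(.075,.025,.116),P(.075,-.025,.116)],'fixjaw face bot':[P(.075,.025,.02)],'pad face top':[P(.0215,.025,.114),P(.0215,-.025,.114)],'pad face bot':[P(.0215,.025,.02),P(.0215,-.025,.02)],
'base':[P(.11,.045,.02),P(-.11,.045,.02),P(-.11,-.045,.02),P(.11,-.045,.02)]}
for k,v in pts.items():
    v=np.array(v)
    print(k,'TOPcrop',((proj(t,v)-[300,155]+.5)*4.444-.5).ravel(),'SIDEcrop+244',((proj(s,v)-[290,225]+.5)*3.81-.5+[400,244]).ravel())
w=dict(np.load('w3T.npy',allow_pickle=True).item()) if 0 else None
d=get('wrist');h=onz(d,[[258,305]],ctrl.observe()['eef_pos'][2]+.029)[0];np.set_printoptions(precision=4);print('hole',h,ctrl.observe()['eef_pos'])
E
```

```text
fixjaw face top TOPcrop [123.6 167.2 102.1 103.5] SIDEcrop+244 [484.7 320.7 527.6 268. ]
fixjaw face bot TOPcrop [ 99.3 188.4] SIDEcrop+244 [468.8 397.4]
pad face top TOPcrop [191.1 147.3 169.3  84.1] SIDEcrop+244 [557.1 367.9 598.9 313.3]
pad face bot TOPcrop [162.5 169.5 142.5 110.8] SIDEcrop+244 [536.5 441.1 576.2 388.5]
base TOPcrop [ 65.6 224.8 323.7 146.9 286.5  42.8  30.5 118.1] SIDEcrop+244 [408.7 390.  696.1 577.3 763.3 474.5 482.6 300.4]
hole [ 0.4487 -0.1784  0.2387] [ 0.4484 -0.1778  0.2097]
```

```bash
python3 - <<'E'
from h import *
t=cv2.imread('pics/top0.png');s=cv2.imread('pics/side0.png')
b=cv2.resize(t[165:205,305:350],(400,356),interpolation=2);e=cv2.resize(s[225:285,300:352],(400,462),interpolation=2)
cv2.imwrite('pics/crop2.png',np.hstack([np.vstack([b,np.zeros((106,400,3),np.uint8)]),e]))
E
```

```text
(no output)
```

View pics/crop2.png

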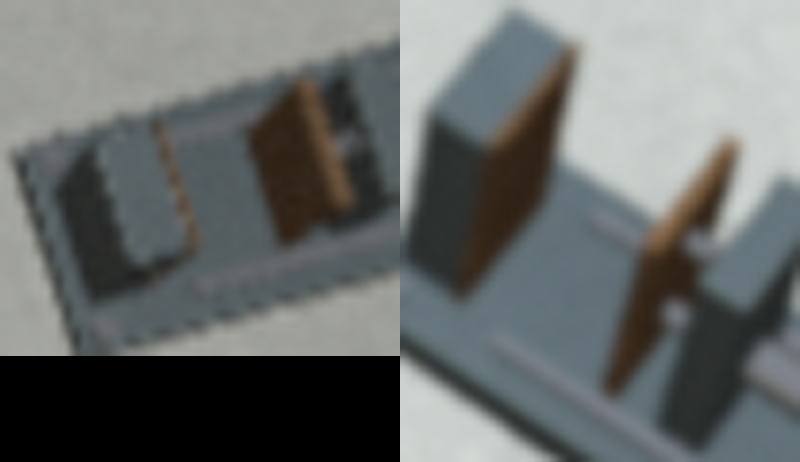

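```bash
python3 -c "
from h import *
plan([(.5835,-.183,.210,17.2)])"
```

```text
-> [ 0.584 -0.183  0.21  17.2  ] rows [-0.406  0.196 -0.001  0.498]
-> [ 0.584 -0.183  0.21  17.2  ] rows [-0.3    0.336 -0.001  0.498]
```

Emit:
{"method": "send_rows", "body": {
  "deltas": [
    [-0.08,0.04,-0.02,0.12,-0.2],
    [-0.24,0.11,-0.02,0.3,-0.2],
    [-0.406,0.196,-0.02,0.498,-0.2]
  ]
}}

```text
time_s: 11.42
eef_pos: [0.517, -0.1797, 0.2132]
eef_rot: [0.427, 0.904, 0.0, -0.0]
ft_force: [-0.3, -0.3, -2.8]
gripper_width: 0.0576
grasp_force: 34.4
```

Emit:
{"method": "send_rows", "body": {
  "deltas": [
    [-0.12,0.13,0,0.2,-0.2],
    [-0.24,0.27,0,0.4,-0.2],
    [-0.3,0.336,0,0.498,-0.2],
    [-0.3,0.336,0,0.498,-0.2]
  ]
}}

```text
time_s: 11.92
eef_pos: [0.5844, -0.1822, 0.2128]
eef_rot: [0.593, 0.805, -0.0, -0.0]
ft_force: [-0.1, 0.6, -3.2]
gripper_width: 0.0579
grasp_force: 34.4
```

```bash
python3 -c "
from h import *
s=ctrl.observe();print(s['eef_pos'],th(),s['grasp_force'],s['joints'])
d=get('wrist');save(d,'w4.png')
plan([(.5835,-.183,.09,17.2)])"
```

```text
[ 0.58437136 -0.182193    0.21280788] 17.296765920660402 34.4007271528244 [-3.99806061e-01  5.10455404e-01  1.42177767e+00  1.20588418e-04
  1.21014813e+00 -7.01734016e-01]
-> [ 0.584 -0.183  0.09  17.2  ] rows [-0.004 -0.003  0.819  0.003]
```

View pics/w4.png

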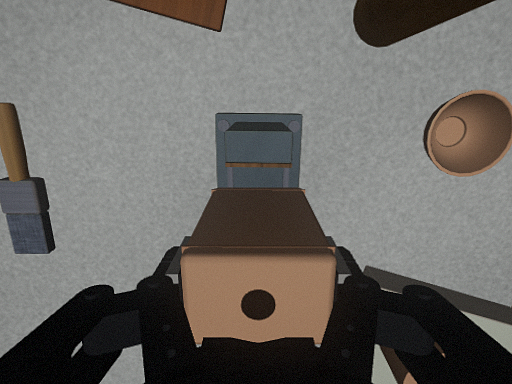

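```bash
python3 -c "
from h import *
d=get('wrist');P=onz(d,[[226,167.5],[291,167.5],[259,163],[217,113],[302,113]],[.116,.116,.116,.02,.02])-ctrl.observe()['eef_pos'];a=np.radians(th()+90)
X=np.array([np.cos(a),np.sin(a)]);Y=np.array([-X[1],X[0]]);print(P[:,:2]@X,P[:,:2]@Y)"
```

```text
[0.02591142 0.0258948  0.02936464 0.06190889 0.06187766] [ 0.0239194  -0.02524079 -0.00103577  0.04163989 -0.04544136]
```

The cork face is about 26 mm ahead of the vase centre, so there is roughly 6–7 mm clear on each side and it is centred across the vise. Descending.

Emit:
{"method": "send_rows", "body": {
  "deltas": [
    [0,0,0.12,0,-0.2],
    [0,0,0.35,0,-0.2],
    [0,0,0.57,0,-0.2],
    [0,0,0.73,0,-0.2],
    [0,0,0.8,0,-0.2]
  ]
}}

```text
time_s: 12.65
eef_pos: [0.5829, -0.1828, 0.0924]
eef_rot: [0.593, 0.805, -0.0, -0.001]
ft_force: [0.2, -0.8, -2.2]
gripper_width: 0.0578
grasp_force: 34.4
```

Emit:
{"method": "send_rows", "body": {
  "deltas": [
    [0,0,0.02,0,-0.2],
    [0,0,0.035,0,-0.2],
    [0,0,0.042,0,-0.2],
    [0,0,0.042,0,-0.2]
  ]
}}

```text
time_s: 13.15
eef_pos: [0.5842, -0.1834, 0.0876]
eef_rot: [0.594, 0.805, 0.0, 0.0]
ft_force: [0.5, -0.4, -2.7]
gripper_width: 0.0577
grasp_force: 34.4
```

Emit:
{"method": "send_rows", "body": {
  "deltas": [
    [0,0,0.01,0,-0.2],
    [0,0,0.018,0,-0.2],
    [0,0,0.022,0,-0.2],
    [0,0,0.022,0,-0.2]
  ]
}}

```text
time_s: 13.65
eef_pos: [0.584, -0.1833, 0.0838]
eef_rot: [0.594, 0.805, -0.0, -0.0]
ft_force: [-0.2, -0.0, -3.8]
gripper_width: 0.0581
grasp_force: 34.4
```

Emit:
{"method": "send_rows", "body": {
  "deltas": [
    [0,0,0.003,0,-0.2],
    [0,0,0.006,0,-0.2],
    [0,0,0.009,0,-0.2],
    [0,0,0.009,0,-0.2]
  ]
}}

```text
time_s: 14.15
eef_pos: [0.5841, -0.1833, 0.083]
eef_rot: [0.594, 0.805, 0.0, 0.0]
ft_force: [-1.7, 0.8, 5.3]
gripper_width: 0.0576
grasp_force: 35.3
```

Emit:
{"method": "send_rows", "body": {
  "deltas": [
    [0,0,0,0,0.5],
    [0,0,0,0,0.8],
    [0,0,0,0,1],
    [0,0,-0.2,0,1],
    [0,0,-0.5,0,1]
  ]
}}

```text
time_s: 14.78
eef_pos: [0.5833, -0.183, 0.1573]
eef_rot: [0.594, 0.805, -0.0, -0.001]
ft_force: [1.1, 0.2, 0.0]
gripper_width: 0.0854
grasp_force: 0.0
```

Emit:
{"method": "send_rows", "body": {
  "deltas": [
    [0,0,-0.3,0,1],
    [0,0,-0.6,0,1],
    [0,0,-0.6,0,1]
  ]
}}

```text
time_s: 15.15
eef_pos: [0.5856, -0.1839, 0.2511]
eef_rot: [0.594, 0.805, 0.001, 0.003]
ft_force: [-0.4, 0.3, -1.4]
gripper_width: 0.0854
grasp_force: 0.0
```

```bash
python3 -c "
from h import *
s=ctrl.observe();print(s['eef_pos'],th(),s['grasp_force'])
plan([(.606,-.24,.245,-0.5)])"
```

```text
[ 0.58559198 -0.18387656  0.25112975] 17.141981230707223 0.0
-> [ 0.606 -0.24   0.245 -0.5  ] rows [-0.398  0.02   0.041  0.392]
```

Emit:
{"method": "send_rows", "body": {
  "deltas": [
    [-0.4,0.01,-0.05,0.2,1],
    [-0.8,0.02,-0.12,0.392,1],
    [-0.82,0.02,-0.12,0.392,1],
    [-0.82,0.02,-0.12,0.392,1]
  ]
}}

```text
time_s: 15.65
eef_pos: [0.6227, -0.2998, 0.2642]
eef_rot: [0.71, 0.704, -0.0, -0.001]
ft_force: [-0.7, 0.1, -0.7]
gripper_width: 0.0853
grasp_force: 0.0
```

```bash
python3 -c "
from h import *
s=ctrl.observe();print(s['eef_pos'],th(),s['joints'])
d=get('wrist');save(d,'w5.png');print(proj(d,[[.62,-.302,.159]]))
"
```

```text
[ 0.6226987  -0.29979838  0.26419173] -0.49202247592546094 [-5.35130076e-01  5.78917849e-01  1.14089464e+00  1.89827367e-04
  1.42374761e+00 -5.26569737e-01]
[[255.05500012 199.25183271]]
```

View pics/w5.png

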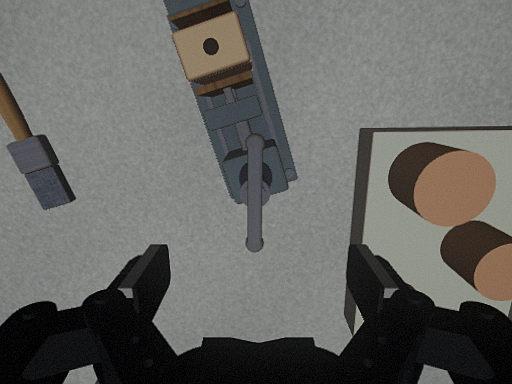

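```bash
python3 -c "
from h import *
d=get('wrist');P=onz(d,[[254.5,134],[254,251.5]],.157);c=P.mean(0);v=P[0]-P[1];print(P,c,np.linalg.norm(v),np.degrees(np.arctan2(v[1],v[0])))
h=onz(d,[[211,46]],.112)[0];print('vase',h)
plan([(c[0],c[1],.155,-.5)])"
```

```text
[[ 0.62011401 -0.24938831  0.157     ]
 [ 0.61852184 -0.34949786  0.157     ]] [ 0.61931792 -0.29944309  0.157     ] 0.10012221930640218 89.08883056529022
vase [ 0.58389851 -0.18107999  0.112     ]
-> [ 0.619 -0.299  0.155 -0.5  ] rows [-0.004 -0.023  0.732  0.002]
```

Emit:
{"method": "send_rows", "body": {
  "deltas": [
    [-0.008,-0.022,0.3,0.01,1],
    [-0.008,-0.022,0.6,0.01,1],
    [-0.008,-0.022,0.72,0.01,1],
    [-0.008,-0.022,0.72,0.01,0.3]
  ],
  "newtons": 40
}}

```text
time_s: 16.25
eef_pos: [0.6196, -0.3003, 0.1571]
eef_rot: [0.713, 0.702, -0.0, -0.001]
ft_force: [-0.7, -1.2, 0.9]
gripper_width: 0.0695
grasp_force: 0.0
```

Emit:
{"method": "send_rows", "body": {
  "deltas": [
    [0,0,0,0,-0.3],
    [0,0,0,0,-0.7],
    [0,0,0,0,-1],
    [0,0,0,0,-1],
    [0,0,0,0,-1]
  ]
}}

```text
time_s: 16.88
eef_pos: [0.6199, -0.3014, 0.1592]
eef_rot: [0.713, 0.701, -0.0, 0.001]
ft_force: [-6.0, 1.6, 10.8]
gripper_width: 0.0227
grasp_force: 38.6
```

```bash
python3 -c "
from h import *
s=ctrl.observe();print(s['eef_pos'],th(),s['grasp_force'],s['gripper_width'],s['ft_force'],s['moment'],s['joints'])
"
```

```text
[ 0.61989102 -0.30141667  0.15917058] -0.9539972323611126 38.63398611545563 0.022739440505866484 [-5.96568854  1.56492329 10.8405312 ] [0.18032614 1.04269024 0.02618982] [-5.38970825e-01  6.67871586e-01  1.26905365e+00 -4.24574764e-04
  1.20342566e+00 -5.22167764e-01]
```

Opening 22.7 mm with an upward push means the tips caught the hub beneath the 12 mm bar. I'll open, go up and close again.

Emit:
{"method": "send_rows", "body": {
  "deltas": [
    [0,0,0,0,-0.2],
    [0,0,0,0,0.1],
    [0,0,-0.06,0,0.1],
    [0,0,-0.06,0,-0.3],
    [0,0,-0.06,0,-0.5]
  ]
}}

```text
time_s: 17.5
eef_pos: [0.6199, -0.3011, 0.1666]
eef_rot: [0.713, 0.701, 0.0, 0.0]
ft_force: [-0.9, 0.4, 0.2]
gripper_width: 0.0216
grasp_force: 0.0
```

Emit:
{"method": "send_rows", "body": {
  "deltas": [
    [0,0,0,0,-0.7],
    [0,0,0,0,-0.9],
    [0,0,0,0,-1],
    [0,0,0,0,-1],
    [0,0,0,0,-1]
  ]
}}

```text
time_s: 18.12
eef_pos: [0.6198, -0.301, 0.1665]
eef_rot: [0.713, 0.701, -0.0, -0.0]
ft_force: [-1.2, 0.3, 2.2]
gripper_width: 0.011
grasp_force: 39.5
```

```bash
python3 -c "
from h import *
s=ctrl.observe();print(s['eef_pos'],th(),s['grasp_force'],s['gripper_width'],s['ft_force'],s['moment'],s['joints'])
"
```

```text
[ 0.61981925 -0.3010395   0.16652344] -0.9527249187897152 39.45449888706207 0.010952509004420666 [-1.16863898  0.25335082  2.24661931] [ 0.19736595  0.21352569 -0.03266838] [-5.38739534e-01  6.60620329e-01  1.26159535e+00  6.56966841e-06
  1.21952742e+00 -5.22113603e-01]
```

Emit:
{"method": "send_rows", "body": {
  "deltas": [
    [0,0,0,0.12,-1],
    [0,0,0,0.34,-1],
    [0,0,0,0.56,-1],
    [0,0,0,0.78,-1],
    [0,0,0,1,-1]
  ],
  "newtons": 50
}}

```text
time_s: 18.75
eef_pos: [0.6198, -0.3011, 0.1665]
eef_rot: [0.928, 0.372, -0.0, -0.0]
ft_force: [-0.8, 1.5, 2.8]
gripper_width: 0.0104
grasp_force: 52.3
```

```bash
python3 -c "
from h import *
s=ctrl.observe();print(s['eef_pos'],th(),s['grasp_force'],s['gripper_width'],s['ft_force'],s['moment'],s['joints'])
"
```

```text
[ 0.61979743 -0.30108705  0.16654988] -46.26254945446039 52.275381088256836 0.010413264862431248 [-0.76729904  1.45414061  2.8379749 ] [0.16802219 0.28059677 0.28050508] [-5.38749379e-01  6.60591613e-01  1.26157437e+00 -1.44839322e-04
  1.21955657e+00  2.68734264e-01]
```

Torque is 0.28 N m, which is friction only, so the bar is following. Continuing.

Emit:
{"method": "send_rows", "body": {
  "deltas": [
    [0,0,0,0.2,-1],
    [0,0,0,0.4,-1],
    [0,0,0,0.6,-1],
    [0,0,0,0.8,-1],
    [0,0,0,1,-1]
  ]
}}

```text
time_s: 19.38
eef_pos: [0.6198, -0.3011, 0.1666]
eef_rot: [1.0, -0.011, -0.0, 0.0]
ft_force: [-1.8, 1.6, 3.1]
gripper_width: 0.01
grasp_force: 52.3
```

Emit:
{"method": "send_rows", "body": {
  "deltas": [
    [0,0,0,0.15,-1],
    [0,0,0,0.3,-1],
    [0,0,0,0.45,-1],
    [0,0,0,0.6,-1],
    [0,0,0,0.65,-1]
  ]
}}

```text
time_s: 20.0
eef_pos: [0.6198, -0.301, 0.1665]
eef_rot: [0.965, -0.262, -0.0, 0.0]
ft_force: [-1.2, 1.4, 2.6]
gripper_width: 0.0102
grasp_force: 52.3
```

```bash
python3 -c "
from h import *
s=ctrl.observe();print(s['eef_pos'],th(),s['grasp_force'],s['gripper_width'],s['ft_force'],s['moment'],s['joints'])
"
```

```text
[ 0.6198212  -0.30104291  0.16653871] -120.33206127257492 52.31180191040039 0.010215031887554253 [-1.21490918  1.36349755  2.60795028] [0.17707423 0.27337704 0.35074185] [-5.38704439e-01  6.60614987e-01  1.26155911e+00 -8.04852261e-05
  1.21957548e+00  1.56151393e+00]
```

Screw is about 2.40 rad and torque has risen to 0.35 N m, as expected. About 0.33 rad more.

Emit:
{"method": "send_rows", "body": {
  "deltas": [
    [0,0,0,0.12,-1],
    [0,0,0,0.24,-1],
    [0,0,0,0.36,-1],
    [0,0,0,0.42,-1],
    [0,0,0,0.42,-1]
  ]
}}

```text
time_s: 20.62
eef_pos: [0.6198, -0.3011, 0.1665]
eef_rot: [0.91, -0.415, -0.0, 0.0]
ft_force: [-1.5, 1.4, 2.8]
gripper_width: 0.0103
grasp_force: 52.3
```

```bash
python3 -c "
from h import *
s=ctrl.observe();print(s['eef_pos'],th(),s['moment'])
"
```

```text
[ 0.61980615 -0.30105248  0.16652459] -139.07111171645843 [0.18678282 0.29869446 0.20841809]
```

Emit:
{"method": "send_rows", "body": {
  "deltas": [
    [0,0,0,0,-0.7],
    [0,0,0,0,-0.4],
    [0,0,-0.1,0,-0.2],
    [0,0,-0.35,0,0.5],
    [0,0,-0.7,0,1]
  ]
}}

```text
time_s: 21.25
eef_pos: [0.6194, -0.3009, 0.2727]
eef_rot: [0.91, -0.415, -0.001, -0.0]
ft_force: [1.0, 0.1, 0.8]
gripper_width: 0.0693
grasp_force: 0.0
```

Emit:
{"method": "send_rows", "body": {
  "deltas": [
    [0.35,0,-0.2,0,1],
    [0.7,0,-0.2,0,1],
    [0.7,0,-0.2,0,1],
    [0.7,0,-0.2,0,1]
  ]
}}

```text
time_s: 21.75
eef_pos: [0.6884, -0.3802, 0.3018]
eef_rot: [0.91, -0.415, -0.0, -0.0]
ft_force: [0.1, -0.1, -0.2]
gripper_width: 0.0854
grasp_force: 0.0
```

```bash
python3 -c "
from h import *
s=ctrl.observe();print(s['eef_pos'],th(),s['ft_force'],s['time_s'])
t=get('top');si=get('side')
a=cv2.resize(t['img'][150:215,295:395],(400,260),interpolation=2);b=cv2.resize(si['img'][225:310,290:395],(400,324),interpolation=2)
cv2.imwrite('pics/end.png',np.hstack([np.vstack([a,np.zeros((64,400,3),np.uint8)]),b]))
"
```

```text
[ 0.68838986 -0.38024643  0.30181449] -139.1001039644087 [ 0.10000097 -0.0841796  -0.20374009] 21.75
```

View pics/end.png

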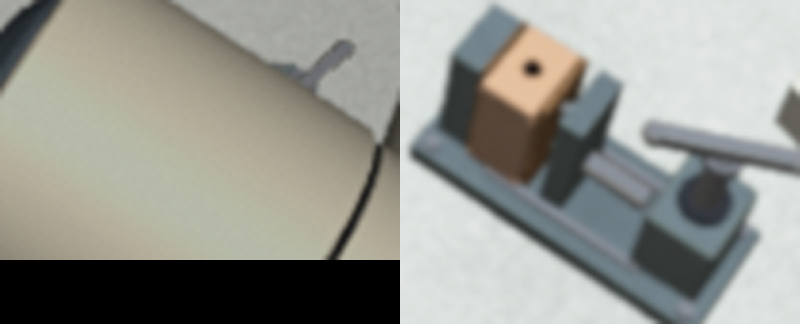

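In the side view the vase stands upright against the fixed jaw, its hole at (532,68), with the pad up against it. The bar's left end is at (650,131).

```bash
python3 -c "
from h import *
d=get('side');q=lambda p:(np.array(p,float)+.5)/3.81-.5+[290,225]
e=onz(d,[q([252,132])],.155)[0];h=onz(d,[q([132,68])],.112)[0]
v=e[:2]-[.6197,-.301];a=np.degrees(np.arctan2(v[1],v[0]));print(e,np.linalg.norm(v),a,'screw',np.radians((107.2-a)%180),'vase',h)"
```

```text
[ 0.58948259 -0.26878193  0.155     ] 0.04417121353947656 133.1646637528474 screw 2.688423781929379 vase [ 0.58279825 -0.17675676  0.112     ]
```

The screw reads about 2.7 rad and the vase is at (0.583, -0.177), which is on the seat. Handing in.

```bash
python3 -c "
from plant import ctrl
print(ctrl.sign_off())"
```

```text
the job is handed in; nothing more can be done
None
```

The vase stands upright on the vise seat, clamped with the screw at about 2.7 rad (about 14 N of pinch, worked out from the angle rather than measured); the gripper is clear and the job is handed in, though no verdict came back.

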